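Pack the panel in the assembly jig and hold it flush

ROBOT

A 6-joint arm with a two-finger parallel gripper is mounted at the origin on the work surface. World frame = base frame: x ahead of the robot, y to its left, z up, the work surface at z = 0. Lengths are in mm, angles in rad, forces in N, time in s.
With the tool pointing down it reaches from about 225 to 875 mm from the base axis. Payload 3.4 kg.
Tool frame: the origin (TCP) lies midway between the tips of the shut fingers; the grasp point (between the pads) lies 19 mm behind it; z points along the fingers, y is the line along which they close (so a half turn about z gives the same grasp; the last joint's range is limited). The gripper opens to 85 mm and grips with 20 to 120 N. Pads are 22 mm wide; open, the fingers measure 114 mm over their backs; the gripper's body (76 mm by 85 mm) begins 54 mm behind the grasp point. The pads swing forward as they close: fully open they stand 13 mm farther back than shut.
Start: joints at [-1.229, 0.276, 1.505, -0, 1.361, -0.121], TCP at [256.716, -514.548, 231.328] pointing down, gripper open.
Joint ranges: [-2.89, 2.89], [-0.75, 2.08], [0.22, 2.7], [-1.18, 4.32], [0.11, 2.71], [-2.7, 2.7]. Speed limits (rad/s): [2.57, 2.57, 3.14, 3.14, 3.14, 3.14].

INTERFACE

Orientations are given as a rotation vector (axis times angle).
In Python, from bench import arm, jaws, get_image, camera_params gives the robot as it stands. The module is installed in compiled form; this text tells all that it offers. Calls block until the motion is done:
- arm.movep(position, orientation): joint-space move of the TCP to a pose.
- arm.line_to(position, feed=150, attitude=None): straight line of the TCP; attitude=None keeps the orientation; feed is the mean speed in mm/s.
- arm.movej(angles): joint-space move.
- jaws.set_gripper(opening, effort=None): finger opening in mm; effort is the grip in N (None keeps the last); returns when the fingers have stopped.
- arm.pause(seconds).
- arm.solve_ik(position, orientation): joint angles nearest the present ones, or None.
- arm.get_state(): the state.
- get_image(name): name is "side" or "top" or "wrist"; returns the picture (420x560x3 uint8, red, green, blue); there is no depth.
- camera_params(name): a dict with "fx", "fy", "cx", "cy" (pixels), "camera_from_world" (4x4, takes a point from world to camera coordinates). Camera axes: x right, y up, looking along -z (the intrinsics and any distortion apply to the point x, -y, -z); pixel columns grow to the right and rows downward; lengths in mm; the calibration is good to about 2 mm. A picture is of the moment at which its call begins: read the wrist's pose just before it. camera_params takes no time and is no camera call; for the wrist camera it gives the pose at the moment of the call.
A pose or a line that the arm cannot do raises arm.PlanningError and nothing moves.
- arm.close_job(): hands the job in; it is judged then, once.
The state is a dict: "time_s": time; "joint_pos": joint angles; "joint_vel": joint speeds; "joint_torque": joint torques, N m; "position": TCP position; "eef_rot": TCP orientation; "contact_force": force on the tool from outside, world axes, zero at the start; "moment": the same for the moment, N m; "width": finger opening in mm; "grip_force": force on a finger pad.
Only numpy, scipy, OpenCV 4.12 (cv2) and the standard library are available. Lean on these libraries where they do the work, as an engineer would, in place of code of your own. Each camera call takes 0.05 s, during which the arm holds its last target. There are 200 camera calls.

TASK

Lay the steel channel that covers the gap in the assembly jig flat in the low plywood tray. Then stand the aluminium spacer, tab up, on the jig's bed in the gap between wooden panel and stop lugs, centred at the one lug where the gap is wide enough, and let go. Finally push the panel square and firmly against the spacer, so that panel, spacer and lug are pressed flush together, and finish while still holding it pressed; leave the hammer, rivet box and bracket alone.

Things in the scene. Friction and masses are not known exactly. Their poses are not given: they have to be found in the camera images.
- fixture: the assembly jig, fixed: a dark wooden bed 215 (x) x 260 (y) x 12 mm thick; origin at the centre of the bed's underside, on the table. A steel rail 236 mm long, 25 mm thick and 30 mm high stands on the bed along its y axis, its face towards the robot at x = +78 mm. Three steel stop lugs are fixed side by side to that face (at y = -76, 0 and +76 mm, in any order)
- lug_thin: stop lug 10 mm thick, 72 mm long (y), 30 mm high, standing on the bed; origin at the bottom centre of its back face (on the rail's face, bed height); it sticks out from there along its own -x, so its front face is at x = -10 mm. Axes parallel to the jig's. The gap between it and the panel is the widest, at the start about 27 to 30 mm
- lug_mid: the same kind of lug, 21 mm thick (front face at x = -21 mm); the gap here is about 16 to 19 mm at the start, too narrow for the spacer
- lug_thick: the same kind of lug, 28 mm thick (front face at x = -28 mm); the gap here is about 9 to 12 mm at the start, too narrow for the spacer
- panel_center (a point): centre of the loose wooden panel, 70 (x) x 230 (y) x 30 mm high, about 0.17 to 0.34 kg, lying flat on the jig's bed on the robot's side of the gap; its own axes nearly parallel to the jig's. It slides easily on the waxed bed, and turns if it is pushed off its middle, until it lies flat on the spacer; a push of 10 to 15 N right behind the spacer squares it. Its top is level with the tops of lugs and rail
- channel_center (a point): centre of the loose steel U-channel, 56 (x) x 150 (y) x 35 mm high, walls 3 mm, about 0.3 kg, lying open side down along the gap, on the tops of panel and rail; z up
- spacer_center (a point): centre (33 mm above its foot) of the loose aluminium spacer, 66 mm high, standing on the table; about 0.17 kg. Its lower 34 mm is a block 22 (x) x 56 (y) mm; on top of it stands a narrower grip tab 22 (x) x 28 (y) mm, 32 mm high
- tray: low open plywood tray, fixed, 230 (x) x 160 (y) mm outside, 22 mm high, walls and floor 5 mm; origin at the centre of its underside; it is to the left or the right of the jig, the spacer on the other side
- hammer: hammer lying on the table beyond the work, to be left alone; origin at about its middle
- rivet_box: small open wooden box of rivets 90 x 130 x 40 mm beyond the jig, to be left alone; origin under its centre
- bracket: steel angle bracket 50 x 90 x 54 mm beyond the work, to be left alone; origin under its centre
Things that resemble listed ones, but are neither listed nor needed, are in the scene too. Of the things like the part that bears spacer_center, leave any that is orange, pink or turquoise; of the rest the smaller one is meant.

How it is judged:
By the outcome, as a careful person would: the job done as asked, in the order asked, and still so for the second after the job is handed in, while the arm keeps its last pose, push and grip.
It also fails if it takes over 67 s, if anything falls off the work surface, if the arm or the gripper's body presses on something with over 40 N, if the wrist force passes 120 N, or if a joint passes its speed limit or range.

## Working session

There is one attempt and no reset: what is moved stays moved. The work goes in short steps, each a Python script; the robot and the scene stay as the last script left them, time stands still between calls to the robot, and variables do not carry over. Pictures are saved under pics/ and viewed, at most 10 in all, crops included, and the job is handed in when it is done.

```bash
mkdir -p pics; cat > h.py <<'E'
import numpy as np, cv2
from bench import arm, jaws, get_image, camera_params
def ray(name,u,v,P=None):
    P=P or camera_params(name); T=np.array(P["camera_from_world"]); 
    d=np.array([(u-P["cx"])/P["fx"],-(v-P["cy"])/P["fy"],-1.0])
    R=T[:3,:3]; return -R.T@T[:3,3], R.T@d
def onz(name,u,v,z,P=None):
    o,d=ray(name,u,v,P); return o+d*(z-o[2])/d[2]
def proj(name,p,P=None):
    P=P or camera_params(name); T=np.array(P["camera_from_world"]); c=T[:3,:3]@np.array(p)+T[:3,3]
    return P["cx"]+P["fx"]*c[0]/-c[2], P["cy"]+P["fy"]*-c[1]/-c[2]
def save(name,f):
    im=get_image(name); cv2.imwrite(f,cv2.cvtColor(im,cv2.COLOR_RGB2BGR)); return im
E
python3 - <<'E'
from h import *
a=save("top","pics/top0.png");b=save("side","pics/side0.png")
for n in("top","side"): 
    P=camera_params(n);print(n,{k:(np.round(v,3).tolist()) for k,v in P.items()})
cv2.imwrite("pics/t0.png",cv2.resize(cv2.imread("pics/top0.png"),(800,600),interpolation=cv2.INTER_CUBIC))
E
```

```text
top {'fx': 395.303, 'fy': 395.303, 'cx': 278.836, 'cy': 219.056, 'camera_from_world': [[-0.008, -1.0, -0.005, 56.325], [0.998, -0.008, 0.058, -548.387], [-0.058, -0.005, 0.998, -884.453], [0.0, 0.0, 0.0, 1.0]]}
side {'fx': 505.015, 'fy': 505.015, 'cx': 277.559, 'cy': 211.53, 'camera_from_world': [[-0.937, -0.35, -0.02, 547.598], [0.171, -0.506, 0.846, -125.286], [-0.305, 0.789, 0.533, -1019.615], [0.0, 0.0, 0.0, 1.0]]}
```

View pics/t0.png

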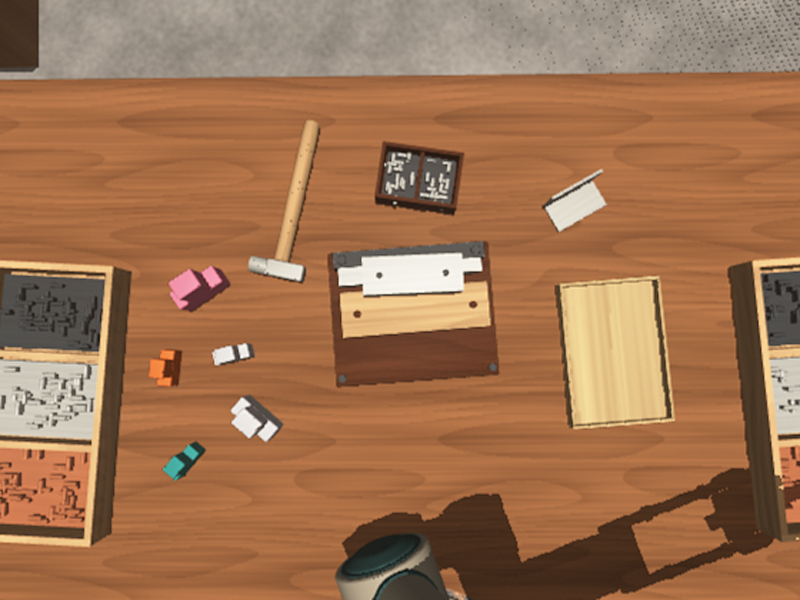

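View pics/side0.png

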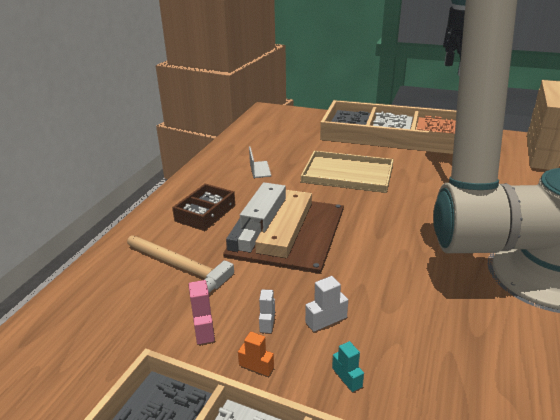

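Top view (800x600) candidates for the spacer: small white (232,354), big white (255,418), and pink (197,287), orange (165,367), turquoise (183,461), which are excluded. The smaller white one is meant. Tray is on the right (615,352), and the channel is at (413,273). I'll take masks and one close crop.

```bash
python3 - <<'E'
from h import *
im=cv2.imread("pics/top0.png");hsv=cv2.cvtColor(im,cv2.COLOR_BGR2HSV)
m=((hsv[...,1]<50)&(hsv[...,2]>125)).astype(np.uint8)
n,l,s,c=cv2.connectedComponentsWithStats(m)
for i in range(1,n):
    if s[i,4]>80 and s[i,1]>70:
        pts=cv2.findContours((l==i).astype(np.uint8),0,1)[0][0]
        print(s[i],c[i].round(1),[np.round(v,1) for v in cv2.minAreaRect(pts)])
a=cv2.resize(im[160:280,225:355],None,fx=4,fy=4,interpolation=2)
b=cv2.resize(im[230:320,135:205],None,fx=4,fy=4,interpolation=2)
o=np.zeros((480,800,3),np.uint8);o[:480,:520]=a;o[:360,520:]=b
cv2.imwrite("pics/crop.png",o)
# tray and bed corners
for nm,lo,hi,r in(("tray",(18,60,150),(32,160,255),(380,180,485,310)),("panel",(15,60,140),(32,170,255),(225,170,355,280))):
    x0,y0,x1,y1=r
    mm=cv2.inRange(hsv,lo,hi)[y0:y1,x0:x1]; cs=cv2.findContours(cv2.morphologyEx(mm,2,np.ones((3,3))),0,1)[0]
    k=max(cs,key=cv2.contourArea);print(nm,(cv2.boxPoints(cv2.minAreaRect(k))+[x0,y0]).round(1).tolist())
E
```

```text
[269 107  14  14  91] [275.8 114.5] [array([275.5, 115.5]), array([12.7, 12.7]), np.float64(45.0)]
[382 119  42  43 830] [402.4 142.5] [array([405.5, 139.9]), array([23.2, 47.8]), np.float64(60.3)]
[270 121  14  15  99] [276.7 128.6] [array([276.7, 129.3]), array([11., 15.]), np.float64(49.4)]
[294 121  21  20 172] [305.8 131.7] [array([306.5, 132.3]), array([17.1, 21.2]), np.float64(36.0)]
[ 236  177  102   30 2269] [286.5 190.9] [array([286.6, 191.3]), array([ 27.4, 101. ]), np.float64(87.6)]
[174 180  39  17 397] [193.3 187.5] [array([192.6, 187.3]), array([38.2, 11. ]), np.float64(12.1)]
[149 242  16  14 151] [156.1 248.2] [array([156.2, 248.3]), array([10.6, 15. ]), np.float64(74.1)]
[   0  251   68   56 3187] [ 32.4 278.7] [array([ 32.5, 278.8]), array([67.7, 52.1]), np.float64(3.0)]
[539 250  21  54 919] [550.3 274.9] [array([549. , 276.5]), array([53., 20.]), np.float64(90.0)]
[162 278  21  29 326] [171.1 292.6] [array([171.8, 292.1]), array([23.2, 19. ]), np.float64(40.6)]
[180 294  15  15 118] [187.1 301.1] [array([187.1, 301.2]), array([ 9.1, 13.3]), np.float64(38.7)]
tray [[391.3, 198.8], [456.9, 192.8], [466.0, 293.1], [400.5, 299.0]]
panel [[237.1, 204.8], [340.5, 196.6], [342.9, 227.8], [239.6, 236.1]]
```

View pics/crop.png

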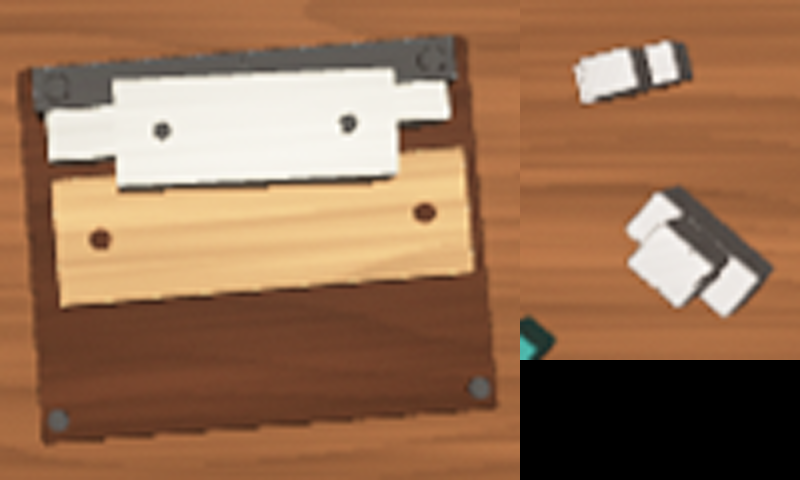

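Crop: left lug (85,135) is deep, so it's the thick one. The right lug (425,100) looks like mid, which leaves thin in the centre under the channel. The small white part (630,75) stands with its tab up, and its white neighbour (695,255) is clearly larger, so the choice holds.

```bash
python3 - <<'E'
from h import *
o=np.array([225,160])
def q(pts,z,f=4,off=o):
    w=np.array([onz("top",u/f+off[0],v/f+off[1],z)[:2] for u,v in pts]);return w
def rep(n,w):
    e1=w[1]-w[0];e2=w[2]-w[1];print(n,w.mean(0).round(1),"len",np.linalg.norm(e1).round(1),np.linalg.norm(w[2]-w[3]).round(1),np.linalg.norm(e2).round(1),"ang of -edge",[round(np.degrees(np.arctan2(v[0],-v[1])),1) for v in (e1,w[2]-w[3])])
rep("chan",q([(112,80),(395,70),(398,175),(117,184)],77))
rep("panel",q([(52,182),(465,147),(473,270),(60,305)],42))
rep("bed",q([(20,72),(462,38),(495,405),(43,440)],12))
rep("tray",q([[391.3,198.8],[456.9,192.8],[466.0,293.1],[400.5,299.0]],5,1,[0,0]))
s=np.array([135,230])-np.array([130,0])
rep("tab",q([(575,63),(632,48),(640,90),(583,103)],66,4,s))
rep("blockR",q([(645,46),(676,42),(684,80),(654,86)],34,4,s))
print(arm.get_state()["eef_rot"],arm.get_state()["joint_pos"])
E
```

```text
chan [603.3  29.7] len 151.2 149.5 56.3 ang of -edge [np.float64(1.5), np.float64(1.4)]
panel [552.8  25.6] len 229.8 228.8 68.3 ang of -edge [np.float64(4.4), np.float64(4.4)]
bed [548.1  29.3] len 255.3 257.5 211.0 ang of -edge [np.float64(3.9), np.float64(4.0)]
tray [ 485.8 -291.1] len 152.1 149.7 230.0 ang of -edge [np.float64(4.8), np.float64(4.7)]
tab [483.8 313.8] len 31.5 31.3 23.0 ang of -edge [np.float64(14.3), np.float64(12.4)]
blockR [490. 292.] len 17.4 17.0 21.6 ang of -edge [np.float64(6.9), np.float64(10.8)]
[-3.05619525e+00 -7.20062898e-01  2.38708427e-04] [-1.22900469e+00  2.76555048e-01  1.50602173e+00  3.88939215e-05
  1.36073903e+00 -1.20991919e-01]
```

```bash
cat >> h.py <<'E'
from scipy.spatial.transform import Rotation as Ro
def down(deg): return (Ro.from_euler('z',deg,degrees=True)*Ro.from_euler('x',180,degrees=True)).as_rotvec()
def st(t=""):
    s=arm.get_state();print(t,"t%.2f"%s["time_s"],np.round(s["position"],1),"F",np.round(s["contact_force"],1),"w%.1f g%.1f"%(s["width"],s["grip_force"]));return s
E
python3 - <<'E'
from h import *
arm.movep([603,29.7,130],down(91.5)); st("hover")
arm.line_to([603,29.7,47],feed=120); st("low")
jaws.set_gripper(50,40); st("grip")
arm.line_to([603,29.7,150],feed=150); s=st("up")
save("wrist","pics/w1.png");save("top","pics/top1.png")
E
```

```text
hover t2.42 [603.2  28.6 130.2] F [ 0.6  0.3 -0.7] w85.3 g0.0
low t3.27 [603.7  29.5  47.6] F [ 0.8 -0.9  0.4] w85.7 g0.0
grip t3.65 [604.3  29.7  48.3] F [1.1 0.1 4.3] w55.5 g43.9
up t4.48 [601.8  29.8 148.6] F [ 1.2 -0.6 -2.3] w55.3 g43.1
```

```bash
python3 - <<'E'
from h import *
arm.movep([487,-291,120],down(4.8)); arm.pause(.2);st("over")
arm.line_to([487,-291,25],feed=120); st()
z=25
while z>8:
    z-=2; arm.line_to([487,-291,z],feed=25)
    s=arm.get_state()
    if s["contact_force"][2]>3: break
st("down")
jaws.set_gripper(85); arm.pause(.1); st("open")
arm.line_to([487,-291,150],feed=180)
save("wrist","pics/w2.png")
# go to above spacer and look
arm.movep([486,306,200],down(192.5)); arm.pause(.2); st("spacer")
P=camera_params("wrist"); import json; json.dump({k:np.array(v).tolist() for k,v in P.items()},open("P.json","w"))
save("wrist","pics/w3.png"); save("top","pics/top2.png")
a=np.hstack([cv2.imread("pics/w3.png"),cv2.imread("pics/top2.png")]);
t=cv2.imread("pics/top2.png")
o=np.zeros((600,800,3),np.uint8); o[:420,:560]=cv2.imread("pics/w3.png"); o[:240,560:]=cv2.resize(t[170:310,370:490],(240,240)); o[240:560,560-20:800]=cv2.resize(t[160:280,225:325],(260,320)) 
cv2.imwrite("pics/c3.png",o)
E
```

```text
over t6.08 [ 487.6 -290.1  120.1] F [ 0.3 -0.  -2.5] w55.4 g43.1
 t7.02 [ 487.6 -291.4   25.6] F [-0.4 -1.2 -2.5] w55.5 g43.1
down t9.02 [ 487.4 -291.2   11.3] F [-3.7  1.9 13.5] w55.3 g45.0
open t9.53 [ 486.9 -290.9    8.7] F [ 0.9 -0.3 -1.4] w84.9 g0.0
spacer t12.86 [486.3 305.4 199.9] F [-0.6 -0.7 -0.6] w85.1 g0.0
```

View pics/c3.png

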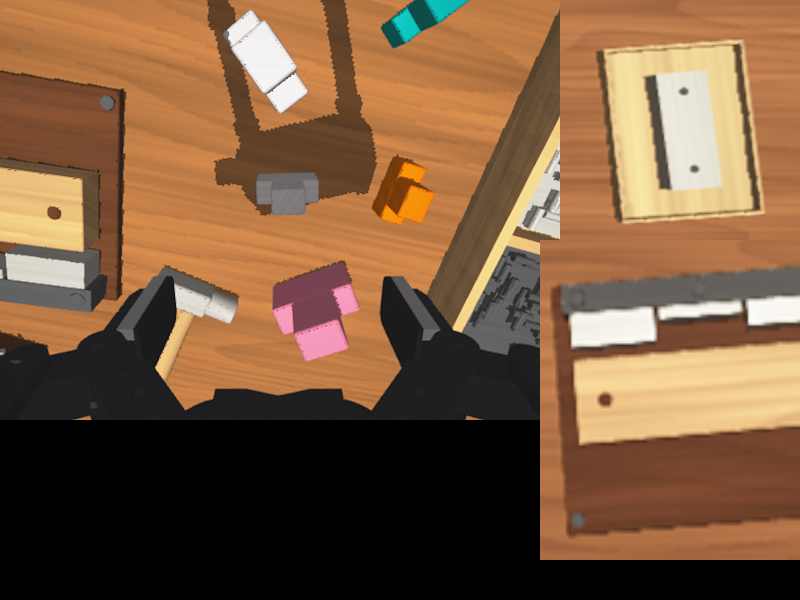

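Channel lies flat in the tray, top right of the composite. The thin lug (700,310) is in the centre, with thick on the left and mid on the right. The wrist view shows the grey spacer in the arm's shadow at (287,192), tab up. I'll zoom in for its pose.

```bash
python3 - <<'E'
import cv2
im=cv2.imread("pics/w3.png")[160:225,245:330]
cv2.imwrite("pics/c4.png",cv2.resize(cv2.convertScaleAbs(im,alpha=1.6),None,fx=8,fy=8,interpolation=2))
E
```

```text
(no output)
```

View pics/c4.png

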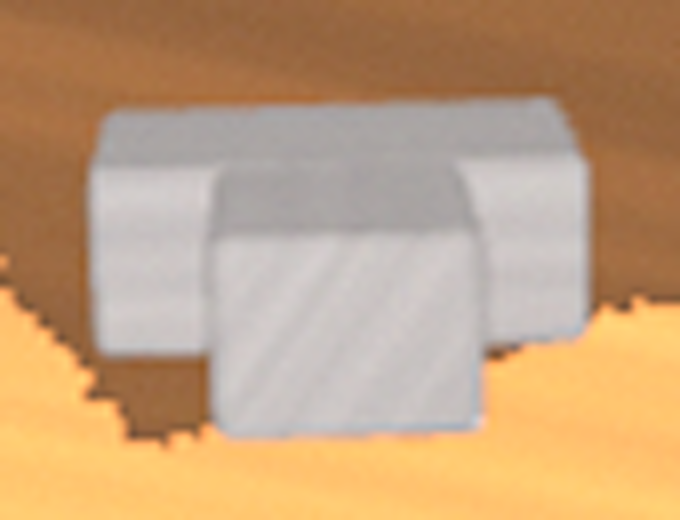

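Crop: tab-top corners at about (210,235), (478,228), (480,430), (215,437); block-top corners at (92,168), (585,158), (588,335), (97,354).

```bash
python3 - <<'E'
from h import *
import json
P=json.load(open("P.json"))
def q(pts,z): return np.array([onz("wrist",u/8+245-.4,v/8+160-.4,z,P)[:2] for u,v in pts])
for n,z,p in(("tab",66,[(210,235),(478,228),(480,430),(215,437)]),("blk",34,[(92,168),(585,158),(588,335),(97,354)])):
    w=q(p,z);e=[w[1]-w[0],w[2]-w[3]]
    print(n,w.mean(0).round(1),[np.linalg.norm(x).round(1) for x in e],np.linalg.norm(w[2]-w[1]).round(1),[np.degrees(np.arctan2(-x[0],x[1])).round(1) for x in e])
im=cv2.imread("pics/top2.png")[165:245,230:350]
cv2.imwrite("pics/c5.png",cv2.resize(im,None,fx=6.6,fy=6.6,interpolation=2))
E
```

```text
tab [486.1 314.3] [np.float64(26.7), np.float64(27.0)] 21.2 [np.float64(14.0), np.float64(14.0)]
blk [486.2 314.6] [np.float64(54.4), np.float64(55.3)] 20.3 [np.float64(13.6), np.float64(14.7)]
```

View pics/c5.png

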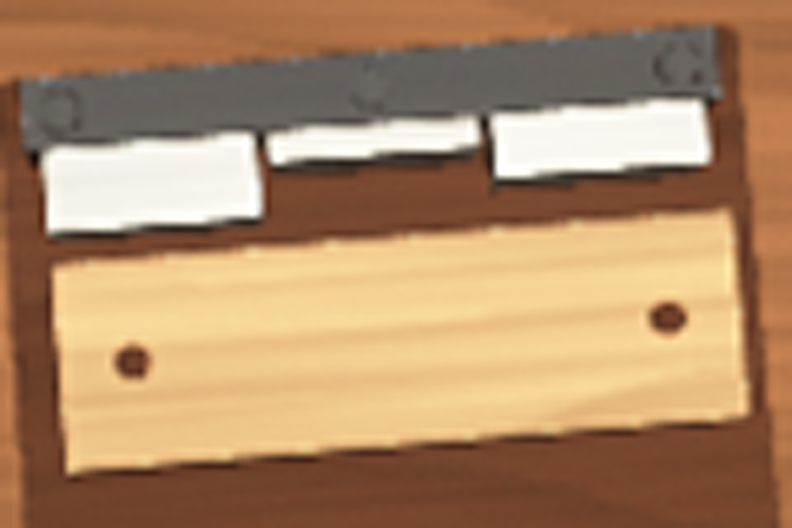

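Crop: thin lug top (265,130)-(478,115)-(482,150)-(270,166). Panel top (52,265)-(733,208)-(748,415)-(66,472). Now pick the spacer and look at the gap from close by.

```bash
python3 - <<'E'
from h import *
import json
def q(pts,z): return np.array([onz("top",u/6.6+230-.4,v/6.6+165-.4,z)[:2] for u,v in pts])
for n,p in(("thin",[(265,130),(478,115),(482,150),(270,166)]),("mid",[(490,117),(703,100),(710,163),(496,180)]),("thick",[(42,148),(255,133),(262,218),(47,235)]),("panel",[(52,265),(733,208),(748,415),(66,472)])):
    w=q(p,42);e=[w[0]-w[1],w[3]-w[2]]
    print(n,w.mean(0).round(1),"back",w[:2].mean(0).round(1),"front",w[2:].mean(0).round(1),[np.linalg.norm(x).round(1) for x in e],[np.degrees(np.arctan2(-x[0],x[1])).round(1) for x in e])
R=down(194.2)
arm.movep([486.2,314.5,110],R); arm.line_to([486.2,314.5,39],feed=120); st("low")
jaws.set_gripper(20,40); st("grip")
arm.line_to([486.2,314.5,130],feed=150); st("up")
arm.movep([600,29,150],down(184)); arm.pause(.3); s=st("jig")
P=camera_params("wrist"); json.dump({k:np.array(v).tolist() for k,v in P.items()},open("P2.json","w"))
save("wrist","pics/w4.png")
E
```

```text
thin [621.1  34.7] back [627.2  35.4] front [615.1  34. ] [np.float64(71.9), np.float64(71.6)] [np.float64(3.6), np.float64(3.8)]
mid [620.6 -41.4] back [631.2 -40.4] front [609.9 -42.3] [np.float64(72.0), np.float64(72.2)] [np.float64(4.1), np.float64(4.1)]
thick [607.1 109.6] back [621.7 110.6] front [592.6 108.7] [np.float64(72.0), np.float64(72.5)] [np.float64(3.6), np.float64(4.1)]
panel [553.7  26.6] back [588.5  28.7] front [518.9  24.5] [np.float64(229.7), np.float64(228.9)] [np.float64(4.3), np.float64(4.3)]
low t14.15 [487.2 314.9  40.2] F [ 0.4  0.6 -0. ] w85.4 g0.0
grip t14.71 [486.4 314.5  39.4] F [ 0.8 -0.6  2.8] w27.4 g42.8
up t15.47 [485.3 314.1 128.9] F [-1.1  0.4 -1.8] w27.2 g42.3
jig t16.94 [599.8  30.1 150. ] F [ 1.  -0.1 -1.7] w27.3 g42.2
```

View pics/w4.png

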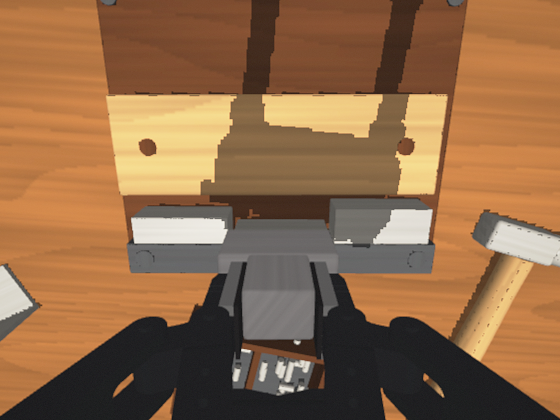

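Wrist view: spacer held straight in the pads (278,290), with its foot edge at v≈220. Panel's gap edge is at v≈194, mid lug's front top edge at (182,218), thick lug's at (380,209). The gap is clear below.

```bash
python3 - <<'E'
from h import *
import json
P=json.load(open("P2.json"))
g=cv2.cvtColor(cv2.imread("pics/w4.png"),cv2.COLOR_BGR2GRAY).astype(int)
for u in (160,185,210,290,278,262,395,415): print(u,g[188:250,u].tolist()[::1][:50])
f=lambda u,v,z:onz("wrist",u,v,z,P)[:2].round(1)
print("panel",f(120,194,42),f(436,194,42),"mid",f(182,217.5,42),"thick",f(400,209,42),"foot",f(240,220,110.6),f(325,220,110.6))
print("tabtop",[f(u,v,176.6) for u,v in((245,340),(312,340))])
E
```

```text
160 [205, 204, 203, 201, 196, 190, 162, 108, 89, 94, 92, 92, 89, 89, 91, 66, 44, 47, 86, 96, 95, 97, 96, 95, 95, 96, 96, 95, 91, 138, 206, 227, 230, 230, 230, 229, 229, 230, 229, 228, 229, 231, 233, 231, 229, 229, 227, 228, 230, 231]
185 [205, 205, 205, 201, 196, 190, 160, 110, 91, 91, 93, 92, 89, 90, 89, 92, 96, 68, 73, 93, 97, 98, 98, 97, 96, 96, 95, 96, 94, 122, 203, 230, 231, 232, 232, 231, 231, 232, 232, 230, 231, 233, 235, 234, 232, 231, 231, 231, 232, 231]
210 [107, 105, 105, 105, 100, 95, 85, 61, 45, 47, 50, 49, 47, 45, 78, 94, 69, 46, 75, 95, 97, 97, 97, 96, 96, 97, 96, 96, 95, 118, 108, 213, 235, 234, 233, 234, 234, 235, 234, 232, 232, 234, 235, 234, 233, 232, 233, 232, 233, 232]
290 [109, 108, 108, 106, 102, 100, 88, 61, 50, 49, 51, 51, 47, 48, 46, 50, 49, 49, 51, 47, 50, 49, 49, 52, 49, 49, 48, 47, 46, 47, 44, 85, 97, 95, 93, 93, 92, 93, 93, 93, 94, 99, 102, 104, 105, 105, 104, 103, 103, 103]
278 [108, 108, 109, 107, 103, 100, 90, 60, 47, 49, 48, 49, 48, 48, 47, 48, 49, 49, 49, 50, 50, 50, 48, 51, 49, 48, 49, 50, 45, 47, 43, 83, 97, 95, 93, 94, 92, 91, 90, 92, 94, 98, 101
[... 193 characters left out ...]
, 92, 91, 91, 93, 96, 100, 103, 105, 105, 103, 103, 103, 103]
395 [109, 108, 107, 105, 103, 98, 89, 91, 70, 48, 64, 90, 95, 94, 93, 95, 96, 94, 95, 94, 88, 177, 226, 227, 225, 225, 225, 226, 226, 225, 223, 222, 222, 223, 223, 224, 224, 223, 223, 220, 219, 218, 218, 220, 221, 222, 223, 224, 226, 227]
415 [210, 209, 207, 204, 202, 195, 143, 92, 93, 68, 61, 89, 95, 94, 94, 95, 96, 93, 94, 94, 89, 136, 214, 226, 223, 222, 222, 223, 224, 223, 223, 221, 222, 222, 222, 222, 223, 222, 221, 219, 219, 217, 217, 219, 221, 220, 221, 223, 225, 226]
panel [596.5 -84.3] [580.2 144.4] mid [611.4 -39.6] thick [593.4 120.4] foot [585.9   9.3] [582.6  55. ]
tabtop [array([611.2,  18.9]), array([609.4,  44.6])]
```

```bash
python3 - <<'E'
from h import *
import json
P=json.load(open("P2.json"))
g=cv2.cvtColor(cv2.imread("pics/w4.png"),cv2.COLOR_BGR2GRAY).astype(int)
print("278",g[215:350,278].tolist()); print("232",g[215:290,230].tolist())
R=Ro.from_euler('z',184,degrees=True).as_matrix()
c=np.array([599.8,30.1,0])
for dx in(11,-11):
  for y,z in((0,0),(0,34),(0,66),(27,0),(27,34),(-27,34),(14,66),(-14,66)):
    print(dx,y,z,np.round(proj("wrist",c+R@[dx,y,0]+[0,0,z+110.6],P),1))
E
cat > /dev/null; python3 -c "
import cv2;im=cv2.imread('pics/w4.png')[195:355,200:355];cv2.imwrite('pics/c6.png',cv2.resize(cv2.convertScaleAbs(im,alpha=1.7),None,fx=3.7,fy=3.7,interpolation=2))"
```

```text
278 [50, 45, 47, 43, 83, 97, 95, 93, 94, 92, 91, 90, 92, 94, 98, 101, 103, 104, 104, 104, 104, 103, 103, 105, 106, 105, 105, 105, 105, 106, 106, 104, 103, 104, 103, 103, 104, 105, 114, 113, 105, 102, 101, 102, 103, 103, 103, 104, 103, 103, 103, 103, 103, 105, 102, 104, 103, 103, 104, 102, 104, 104, 103, 105, 104, 104, 105, 104, 105, 105, 104, 104, 104, 106, 108, 111, 118, 122, 122, 122, 121, 122, 122, 123, 124, 124, 127, 126, 126, 124, 124, 123, 123, 123, 123, 124, 122, 124, 122, 122, 121, 121, 119, 121, 121, 123, 122, 124, 123, 123, 125, 123, 124, 126, 125, 124, 126, 125, 125, 122, 122, 122, 120, 117, 78, 35, 40, 39, 38, 39, 40, 39, 40, 41, 56]
232 [88, 88, 88, 88, 87, 88, 87, 87, 86, 88, 87, 88, 87, 89, 93, 101, 102, 105, 104, 103, 103, 104, 103, 104, 104, 104, 105, 105, 107, 107, 107, 106, 105, 105, 104, 104, 103, 106, 111, 119, 124, 124, 121, 124, 126, 128, 125, 114, 108, 103, 93, 91, 88, 87, 87, 87, 88, 88, 89, 89, 88, 89, 87, 89, 88, 89, 88, 87, 88, 88, 88, 88, 89, 88, 89]
11 0 0 [276.7 227.6]
11 0 34 [276.4 253.8]
11 0 66 [276.1 290.4]
11 27 0 [226.9 227.5]
11 27 34 [216.7 253.7]
11 -27 34 [336.1 253.9]
11 14 66 [237.9 290.4]
11 -14 66 [314.3 290.5]
-11 0 0 [276.7 264.3]
-11 0 34 [276.4 296.6]
-11 0 66 [276.1 340.9]
-11 27 0 [228.6 264.2]
-11 27 34 [219.1 296.5]
-11 -27 34 [333.7 296.7]
-11 14 66 [239.7 340.9]
-11 -14 66 [312.4 341. ]
```

View pics/c6.png

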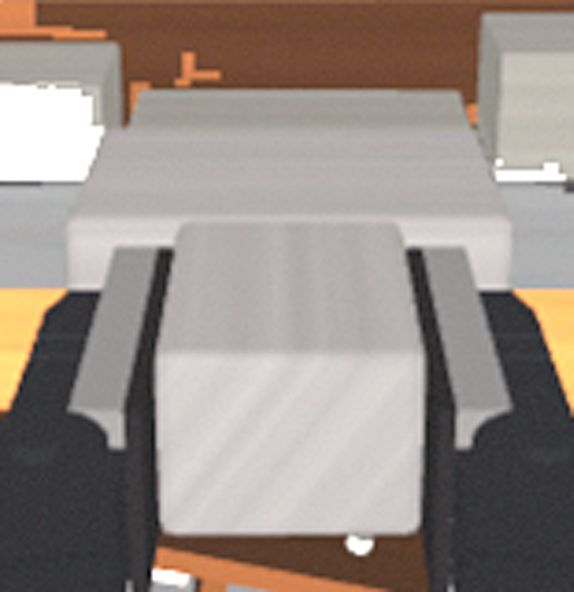

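The edge at v≈219 turns out to be the thin lug's foot. The spacer's foot is at v≈229, which matches the prediction, so it's held upright. Now lower it into the gap.

```bash
python3 - <<'E'
from h import *
import json
P=json.load(open("P2.json"))
print("lug foot",onz("wrist",278,218.7,12,P).round(1))
p=[602.0,33.3]
arm.line_to(p+[75],feed=120); arm.pause(.2); st("above")
z=64
arm.line_to(p+[z],feed=60); st()
while z>49:
    z-=1.5; arm.line_to(p+[z],feed=25); s=arm.get_state()
    if s["contact_force"][2]>4: break
st("down")
save("wrist","pics/w5.png")
E
```

```text
lug foot [617.6  32.1  12. ]
above t17.97 [602.7  33.2  76. ] F [-0.6 -0.7 -1.5] w27.4 g42.2
 t18.30 [601.3  33.3  63.3] F [-0.1  1.1 -1. ] w26.9 g42.3
down t20.55 [602.3  33.3  51.4] F [-2.  -0.   4.5] w27.5 g43.2
```

```bash
python3 - <<'E'
from h import *
jaws.set_gripper(85); arm.pause(.1); st("open")
arm.line_to([602.3,33.3,135],feed=150)
d=Ro.from_euler('z',4.05,degrees=True).as_matrix()@[1,0,0]
p=np.array([602.2,33.3,0])-d*125
arm.line_to([p[0],p[1],135],feed=200); arm.pause(.1)
save("wrist","pics/w6.png"); save("top","pics/top3.png"); 
jaws.set_gripper(0); st("closed")
o=np.zeros((420,800,3),np.uint8);o[:,:500]=cv2.imread("pics/w6.png")[:,30:530];o[:300,500:]=cv2.resize(cv2.imread("pics/side0.png")*0,(300,300))
save("side","pics/side3.png");o[:,500:]=cv2.resize(cv2.imread("pics/side3.png")[170:275,225:350],(300,420)[0:2] if 0 else (300,252)).copy()[:420] if 0 else cv2.copyMakeBorder(cv2.resize(cv2.imread("pics/side3.png")[170:275,225:350],(300,252)),0,168,0,0,0)
cv2.imwrite("pics/c7.png",o)
E
```

```text
open t21.30 [602.   33.3  50.5] F [ 0.5 -0.1  0.4] w84.8 g0.0
closed t23.76 [477.5  24.5 135. ] F [ 0.4 -0.2  0.2] w-0.2 g0.0
```

View pics/c7.png

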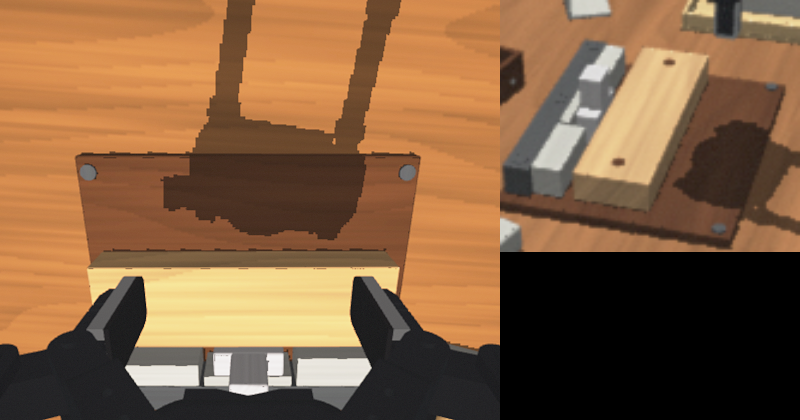

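The spacer stands upright in the gap at (248,370), centred on the thin lug and released. Now push.

```bash
cat > push.py <<'E'
from h import *
d=Ro.from_euler('z',4.05,degrees=True).as_matrix()@[1,0,0]
p=np.array([602.2,33.3,0])-d*125+[0,0,20]
arm.line_to(p,feed=150); st("low")
x=22; arm.line_to(p+d*x,feed=80); st()
while x<55:
    x+=.5; arm.line_to(p+d*x,feed=12)
    f=np.mean([arm.get_state()["contact_force"]@d])
    if f<-3: print(x,round(f,1),end=" ")
    if f<-13: 
        arm.pause(.15); f=arm.get_state()["contact_force"]@d
        if f<-15: break
arm.pause(.4); s=st("pushed"); print(x,s["moment"])
save("wrist","pics/w8.png");save("top","pics/top4.png")
o=np.zeros((600,800,3),np.uint8);o[:420,:500]=cv2.imread("pics/w8.png")[:,30:530]
o[:300,500:]=cv2.resize(cv2.imread("pics/top4.png")[160:260,235:350],(300,300))
save("side","pics/side4.png");o[320:572,500:]=cv2.resize(cv2.imread("pics/side4.png")[170:275,225:350],(300,252))
cv2.imwrite("pics/c8.png",o)
E
python3 push.py
```

```text
low t24.73 [478.2  24.4  20.5] F [ 0.4 -0.   0.3] w0.3 g0.0
 t25.15 [499.9  26.   20.3] F [ 0.1 -0.1 -0.2] w-0.4 g0.0
38.5 -3.2 39.0 -4.8 39.5 -6.0 40.0 -7.1 40.5 -6.8 41.0 -7.5 41.5 -9.0 42.0 -10.2 42.5 -10.7 43.0 -11.9 43.5 -12.6 44.0 -12.2 44.5 -13.8 45.0 -13.9 45.5 -15.5 pushed t37.75 [515.1  27.5  19.1] F [-14.6  -3.1   9.6] w-0.1 g7.7
45.5 [-0.48113413  2.27147719 -0.03935675]
```

View pics/c8.png

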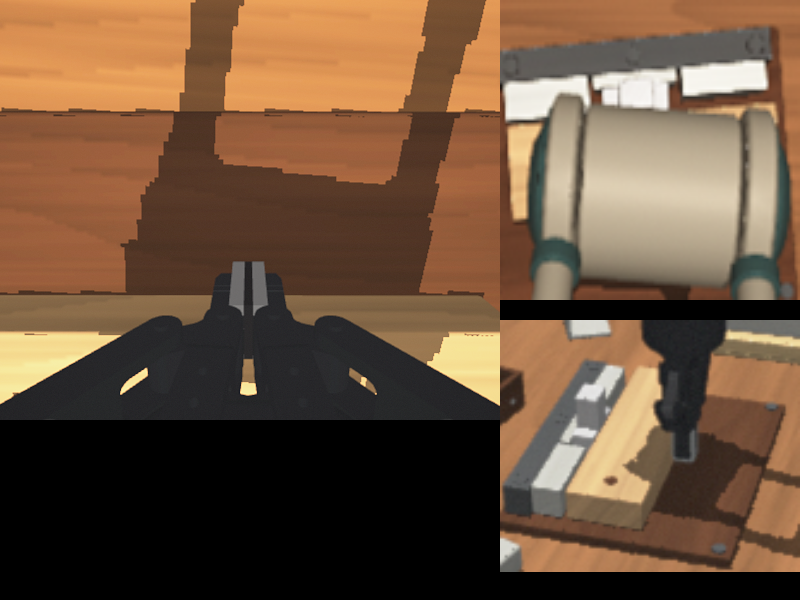

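Side crop shows the spacer upright with the panel against it. I'll check squareness by comparing the panel's and the bed's edges in the wrist view.

```bash
python3 - <<'E'
from h import *
g=cv2.GaussianBlur(cv2.cvtColor(cv2.imread("pics/w8.png"),cv2.COLOR_BGR2GRAY),(1,5),0).astype(float)
P=camera_params("wrist")
dy=np.diff(g,axis=0)
def fit(r0,r1,z,sgn,us):
    pts=[];
    for u in us:
        c=sgn*dy[r0:r1,u]; k=np.argmax(c)
        if c[k]>6: pts.append((u,r0+k))
    w=np.array([onz("wrist",u,v+.5,z,P)[:2] for u,v in pts])
    for _ in range(3):
        m=np.polyfit(w[:,1],w[:,0],1);r=w[:,0]-np.polyval(m,w[:,1]);w=w[abs(r)<max(1,1.5*r.std())]
    print(len(w),"yaw",np.degrees(np.arctan(-m[0])).round(2),"x@y=27",np.polyval(m,27).round(1),"res",r.std().round(2))
L=[*range(30,160),*range(470,540)]
fit(100,125,12,-1,L); fit(285,305,12,1,L); fit(320,345,42,1,[*range(5,130),*range(440,530)])
s=st();print(Ro.from_rotvec(s["eef_rot"]).as_matrix()[:,2].round(3))
E
```

```text
197 yaw 3.92 x@y=27 441.4 res 0.31
173 yaw 3.93 x@y=27 526.0 res 0.18
164 yaw 4.02 x@y=27 524.8 res 0.06
 t37.90 [515.2  27.5  19.2] F [-15.1  -3.1   9.1] w-0.0 g7.7
[-0.015 -0.    -1.   ]
```

Panel (3.93°) and bed (3.92°) are parallel, and the push holds at about 15 N. Handing in.

```bash
python3 -c "
from h import *
print(arm.close_job())"
```

```text
the job is handed in; nothing more can be done
None
```

The job is handed in at about 38 s: the channel lies flat in the tray, the spacer stands tab up, centred at the thin lug, and the panel is square to the jig and still held against the spacer with about 15 N.

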